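Free a bar jammed in the rolling mill

TASK

The silver bar has jammed in the rolling mill and the screw-down knob on top has seized: break the knob loose with a firm twist anticlockwise, then wind it back at least half a turn so that the rolls let go of the bar. Only then draw the bar straight out at the front and, without dropping it, lay it down flat on the pale annealing brick, lengthwise and wholly on the brick, next to the short brass-coloured offcut but not touching it. Leave the offcut and the other things on the bench where they are, and leave the rolls open.

Things in the scene. Friction and masses are not known exactly. Their poses are not given: they have to be found in the camera images.
- mill: small blue jeweller's rolling mill, fixed; origin on the bench under its middle, x to its back (bar sticks out to -x, the front), y along the rolls, z up. Dark wooden riser 150 x 200 x 50 mm; above it side frames and crosshead within 40 mm of the origin in x and 100 mm in y, up to z 250 mm; gear wheels on top to z 264 mm
- nip (a point): middle of the top of the lower roll, 145 mm above the bench, where the bar is nipped. Two steel rolls, 48 mm diameter, 84 mm long along the mill's y, the upper one above this point. A steel feed rest of the same top height, 7 mm thick, reaches 68 mm in front of this point (-x). A crank (not used) stands on the -y side, to 190 mm from here, 77 mm back and 75 mm up
- knob_grip (a point): middle of the black ribbed screw-down knob on top of the mill: round, 55 mm diameter, 32 mm high, upright axis; this point is on its axis, half-way up, 298 mm above the bench. 18 mm free below its rim, over the gear wheels. A white pointer line on its top shows its -x side
- knob (a joint): angle of the screw-down knob, rad: 0 = screwed right down (the start), grows anticlockwise seen from above, stop at 5.6; half a turn is 3.14. Up to about 0.45 it is seized: about 0.8 N m to move it; then only 0.03 N m. It stays where it is left, and does not rise. The upper roll rises 5 mm per turn
- bar_center (a point): centre (half-way up) of the silver-grey bar, 160 mm long (its x), 12 mm wide (y), 8 mm high (z), about 0.16 kg. At the start it lies level in the nip along the mill's x, underside at z = 145 mm, nose 18 to 32 mm behind the nip; the front 55 mm or more overhang the feed rest and have free air below and beside them
- bar: the same silver-grey bar; origin at the centre of its underside, x along its length, z up
- brick: pale yellow annealing brick lying flat, 230 (x) x 114 (y) x 32 mm high (z), does not move; origin at the centre of its underside, on the bench
- offcut_center (a point): centre of a short brass-coloured bar, 80 x 12 x 8 mm (x, y, z), lying lengthwise on the brick, 28 to 36 mm to the +y side of its middle line; stays there
- cup: bright green plastic mug, 90 mm across, 85 mm high, bystander; origin at the centre of its underside
- clearbox: low pale translucent plastic box, 119 x 79 x 33 mm, bystander; origin at the centre of its underside
- bottle: clear water bottle with a blue cap, 66 mm across, 210 mm high, bystander; origin at the centre of its underside
- swage: wooden trough-shaped forming block, 150 x 115 mm, about 50 mm high, bystander; origin at the centre of its underside
- waxblock: red block, 70 x 40 x 35 mm, bystander; origin at the centre of its underside
- mallet: wooden barrel mallet lying down, 225 mm long, 32 mm high, its head (80 mm long) 90 mm from its origin along its x; bystander; origin on the bench under the handle
- pliers: blue-handled pliers lying flat, 150 mm long, 14 mm high, bystander; origin on the bench, at the joint of the jaws
Not all that is in view belongs to the job. Several things have the shape of the bar; the one meant has the colours described above.

How it is judged:
On the way, in this order (a step that is already met when the one before it is completed fails the run):
1. the seized knob is broken loose (value of joint knob above 0.5 rad and distance of bar_center from where it was at the start of the episode below 0.015 m), for 0.05 s.
2. the knob is wound back about half a turn, the bar still lying between the rolls (value of joint knob above 2.95 rad and distance of bar_center from where it was at the start of the episode below 0.025 m), for 0.1 s.
3. the bar is drawn out of the rolls at the front (x of bar_center in the frame of mill below -0.105 m), for 0.1 s.
4. the bar lies flat and lengthwise on the brick (x of bar_center in the frame of brick between -0.036 and 0.036 m and y of bar_center in the frame of brick between -0.046 and 0.01 m and z of bar_center in the frame of brick between 0.032 and 0.04 m and angle between the x axis of bar and the x axis of brick, either way round below 0.22 rad and angle between bar's own z axis and vertical below 0.06 rad), for 0.2 s.
At the end, for the whole second after the job is handed in: Bar released, at rest, flat (0.06 rad) on the brick, centre within 36 mm of its middle lengthwise and, across it, from 10 mm on the offcut's side to 46 mm on the other; within 0.22 rad of its length; not touching the offcut, which moved under 20 mm. Knob at 2.8 rad or more (all of step 4 and contact force between bar and offcut below 0.05 N and contact force between bar and brick above 0.5 N and contact force between bar and the fingers below 0.05 N and linear speed of bar below 0.02 m/s and value of joint knob above 2.8 rad and distance of offcut_center from where it was at the start of the episode below 0.02 m).
It fails at once if the bar is dragged out while the rolls still nip it (value of joint knob below 2.5 rad and distance of bar_center from where it was at the start of the episode above 0.03 m).
It fails at once if the bar is dropped (linear speed of bar above 0.7 m/s and contact force between bar and the fingers below 0.01 N).
It fails at once if the bar falls to the bench (height (world z) of bar_center below 0.025 m).
It fails at once if a bystander is pushed about (distance of any of cup, clearbox, bottle, swage, waxblock, mallet, pliers from where it was at the start of the episode above 0.04 m or distance of offcut_center from where it was at the start of the episode above 0.03 m).
It also fails if it takes over 67 s, if anything falls off the work surface, if the arm or the gripper's body presses on something with over 40 N, if the wrist force passes 120 N, or if a joint passes its speed limit or range.

ROBOT

A 7-joint arm with a two-finger parallel gripper is mounted at the origin on the work surface. World frame = base frame: x ahead of the robot, y to its left, z up, the work surface at z = 0. Lengths are in m, angles in rad, forces in N, time in s.
With the tool pointing down it reaches from about 0.4 to 0.9 m from the base axis. Payload 5.5 kg.
Tool frame: the origin (TCP) lies midway between the tips of the shut fingers; the grasp point (between the pads) lies 19 mm behind it (manip.grip_depth is the distance from the TCP to the grasp point, in m); z points along the fingers, y is the line along which they close (so a half turn about z gives the same grasp; the last joint's range is limited). The gripper opens to 92 mm and grips with 3 to 60 N. Pads are 19 mm wide; open, the fingers measure 130 mm over their backs; the gripper's body (75 mm by 190 mm) begins 47 mm behind the grasp point.
Start: joints at [1.549, 0.501, -0.427, 1.55, 0.221, 1.138, -0.21], TCP at [0.183, -0.624, 0.227] pointing down, gripper open.
Joint ranges: [-2.88, 2.88], [-0.31, 2.03], [-1.54, 1.56], [0.2, 2.42], [-1.41, 4.55], [0.19, 2.02], [-2.57, 2.57]. Speed limits (rad/s): [2.57, 2.57, 3.14, 3.14, 3.14, 3.14, 3.14].

INTERFACE

Orientations are given as a unit quaternion [x, y, z, w].
In Python, from bench import manip, effector, viewer gives the robot as it stands. Calls block until the motion is done:
- manip.move_pose(position, orientation): joint-space move of the TCP to a pose.
- manip.servo_line(position, ori=None, vel=0.15): straight line of the TCP; ori=None keeps the orientation; vel is the mean speed in m/s.
- manip.movej(angles): joint-space move.
- effector.open_jaws() and effector.close(f_grip=None): open the fingers fully, or close them until they stop; f_grip is the grip in N (None keeps the last).
- manip.sleep(seconds).
- manip.solve_ik(position, orientation): joint angles nearest the present ones, or None.
- viewer.get_image(name): name is "scene" or "top"; returns the picture (384x512x3 uint8, red, green, blue); there is no depth.
- viewer.get_calibration(name): a dict with "vfov" (degrees; the focal length in pixels is half the picture's height over the tangent of half this angle, whatever the lens; pixels are square), "cx", "cy" (the principal point, pixels), "dist_coeffs" ([k1, k2, p1, p2, k3] as OpenCV has them; the pictures are not rectified), "eye" and "attitude" of the camera in the world. Camera axes: x right, y down, z forward; pixel columns grow to the right and rows downward; lengths in m; the calibration is good to about 2 mm. A picture is of the moment at which its call begins. get_calibration takes no time and is no camera call.
A pose or a line that the arm cannot do raises manip.PlanningError and nothing moves.
- manip.hand_in(): hands the job in; it is judged then, once.
Readings, each from a call of its own:
- manip.current_clock(): time.
- manip.current_q(): joint angles.
- manip.current_joint_velocities(): joint speeds.
- manip.current_tau(): joint torques, N m.
- manip.current_tool_pos(): TCP position.
- manip.current_tcp_rot(): TCP orientation.
- manip.current_force(): force on the tool from outside, world axes, zero at the start.
- manip.current_wrist_torque(): the same for the moment, N m.
- manip.current_finger_gap(): finger opening in m.
- manip.current_gripper_force(): force on a finger pad.
Only numpy, scipy, OpenCV 4.12 (cv2) and the standard library are available. Lean on these libraries where they do the work, as an engineer would, in place of code of your own. Each camera call takes 0.05 s, during which the arm holds its last target. There are 200 camera calls.

## Working session

There is one attempt and no reset: what is moved stays moved. The work goes in short steps, each a Python script; the robot and the scene stay as the last script left them, time stands still between calls to the robot, and variables do not carry over. Pictures are saved under pics/ and viewed, at most 10 in all, crops included, and the job is handed in when it is done.

```bash
mkdir -p pics; ls; python3 - <<'E'
from bench import manip, effector, viewer
import cv2
for n in("scene","top"):
    im=viewer.get_image(n); cv2.imwrite(f"pics/{n}0.png",im[:,:,::-1]); print(viewer.get_calibration(n))
print(manip.current_tcp_rot(),manip.current_clock(),manip.grip_depth)
E
```

```text
pics
{'vfov': 46.47954079252816, 'cx': 264.1000954153892, 'cy': 189.3851785001923, 'dist_coeffs': array([-0.1769299,  0.       ,  0.       ,  0.       ,  0.       ]), 'eye': array([ 1.36529868, -1.03034739,  1.08968234]), 'attitude': array([ 0.83601878,  0.28826866, -0.14587127, -0.44350349])}
{'vfov': 49.01362713943506, 'cx': 253.53055994682924, 'cy': 191.7678295717978, 'dist_coeffs': array([0.03554232, 0.        , 0.        , 0.        , 0.        ]), 'eye': array([0.4561952 , 0.02601686, 1.57829829]), 'attitude': array([-0.70261245,  0.71070288, -0.0239042 ,  0.02580207])}
[ 9.89878041e-01  1.41918019e-01 -8.99103762e-05 -8.54854183e-04] 0.1 0.0188
```

View pics/scene0.png

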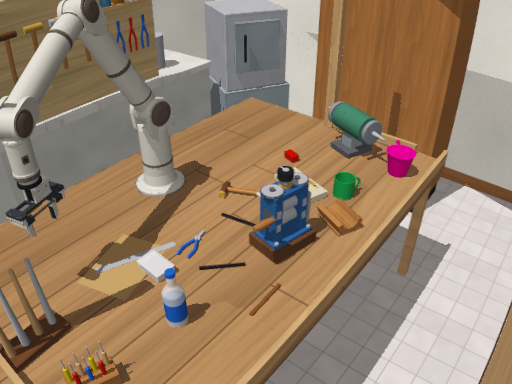

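View pics/top0.png

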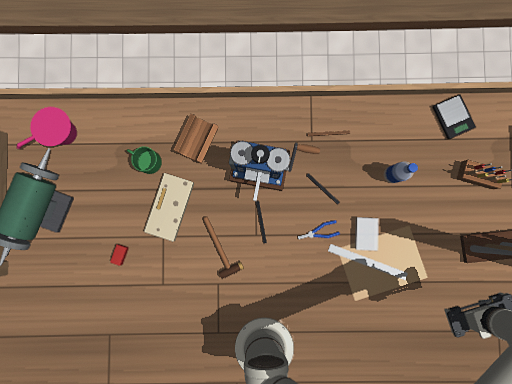

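The scene view shows the mill at about (285,215). The top view shows the mill at (260,165) with its bar pointing toward the base, the brick at (168,207), and the offcut on the brick at (161,196). Next I'll enlarge the mill and brick.

```bash
python3 - <<'E'
import cv2,numpy as np
t=cv2.imread("pics/top0.png");s=cv2.imread("pics/scene0.png")
a=cv2.resize(t[120:250,140:300],(738,600),interpolation=cv2.INTER_CUBIC)
b=cv2.resize(s[150:260,210:350],(764,600),interpolation=cv2.INTER_CUBIC)
cv2.imwrite("pics/tc.png",a);cv2.imwrite("pics/sc.png",b)
E
```

```text
(no output)
```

View pics/tc.png

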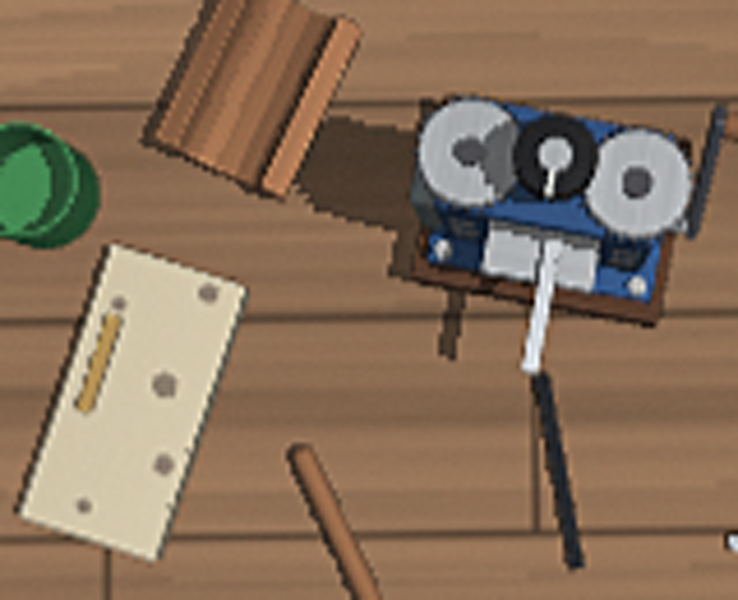

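View pics/sc.png

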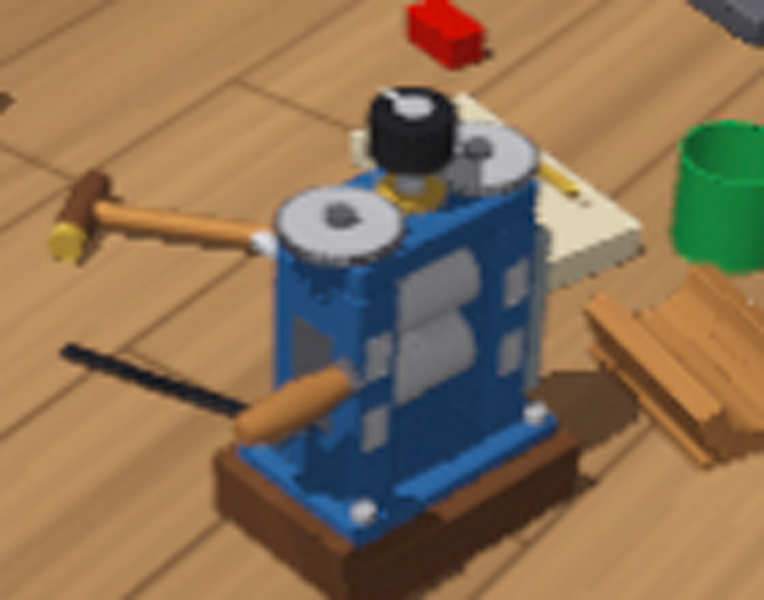

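```bash
cat >v.py <<'E'
import numpy as np,cv2
from scipy.spatial.transform import Rotation as R
from bench import viewer
def cal(n):
    c=viewer.get_calibration(n);f=192/np.tan(np.radians(c['vfov']/2))
    return np.array([[f,0,c['cx']],[0,f,c['cy']],[0,0,1]]),c['dist_coeffs'],c['eye'],R.from_quat(c['attitude']).as_matrix()
def rays(n,uv):
    K,d,e,A=cal(n);p=cv2.undistortPoints(np.array(uv,float).reshape(-1,1,2),K,d).reshape(-1,2)
    r=np.c_[p,np.ones(len(p))]@A.T
    return e,r/np.linalg.norm(r,axis=1)[:,None]
def plane(n,uv,z):
    e,r=rays(n,uv);return e+r*((z-e[2])/r[:,2])[:,None]
def project(n,P):
    K,d,e,A=cal(n);q=(np.atleast_2d(P)-e)@A
    return cv2.projectPoints(q,np.zeros(3),np.zeros(3),K,d)[0].reshape(-1,2)
def big(m):
    n,l,s,c=cv2.connectedComponentsWithStats(m.astype(np.uint8),connectivity=4)
    return l==1+np.argmax(s[1:,4])
def roi(m,x0,y0,x1,y1):
    o=np.zeros_like(m);o[y0:y1,x0:x1]=m[y0:y1,x0:x1];return o
def pts(m):return np.argwhere(m)[:,::-1].astype(float)
def rect(P):  # plane points -> centre, long, short, yaw
    (c,(w,h),a)=cv2.minAreaRect((P[:,:2]*1000).astype(np.float32))
    if w<h:w,h,a=h,w,a+90
    return np.round(np.array(c)/1000,4),round(w,1),round(h,1),round((a+90)%180-90,2)
E
python3 - <<'E'
from v import *
t=cv2.imread("pics/top0.png");s=cv2.imread("pics/scene0.png")
H=cv2.cvtColor(t,cv2.COLOR_BGR2HSV).astype(int);h,S,V=H[...,0],H[...,1],H[...,2]
br=big(roi((h>18)&(h<35)&(S<90)&(V>150),140,165,200,245))
print("brick",rect(plane("top",pts(br),.032)))
of=big(roi((h>12)&(h<30)&(S>100)&(V>120),153,180,170,212)); print("offcut",of.sum(),rect(plane("top",pts(of),.040)))
b=t.astype(int);chroma=b.max(2)-b.min(2)
bar=roi((b.min(2)>175)&(chroma<40),250,165,266,205)
yy=pts(big(bar));
for r in range(170,203):
    q=yy[yy[:,1]==r]
    if len(q):print(r,q[:,0].min(),q[:,0].max(),end='; ')
q=yy[(yy[:,1]>=184)];P=plane("top",q,.153);print("\nbar",rect(P),"tip",P[np.argmin(P[:,0])])
kb=big(roi(b.max(2)<62,246,140,275,168));P=plane("top",pts(kb),.314);(c,r)=cv2.minEnclosingCircle((P[:,:2]*1000).astype(np.float32));print("knob",kb.sum(),c,r)
g=roi((b.min(2)>110)&(chroma<25),225,135,295,175)
for x0,x1 in((228,252),(266,292)):
    m=big(roi(g,x0,138,x1,176));P=plane("top",pts(m),.264);print("gear",m.sum(),cv2.minEnclosingCircle((P[:,:2]*1000).astype(np.float32)))
b2=s.astype(int);k2=big(roi(b2.max(2)<70,270,160,300,188));p=pts(k2);print(p.min(0),p.max(0))
uc=(p.min(0)+p.max(0))/2
e,r=rays("scene",uc);print("scene knob at z .298",plane("scene",uc,.298))
E
```

```text
brick (array([0.514 , 0.3421]), 228.9, 112.1, -18.65)
offcut 66 (array([0.5453, 0.3682]), 77.1, 11.3, -16.88)
172 259.0 260.0; 173 258.0 261.0; 174 258.0 263.0; 175 258.0 265.0; 176 258.0 265.0; 177 258.0 265.0; 178 257.0 265.0; 179 257.0 265.0; 180 257.0 265.0; 181 257.0 265.0; 182 257.0 259.0; 183 257.0 259.0; 184 256.0 258.0; 185 256.0 258.0; 186 256.0 258.0; 187 256.0 258.0; 188 256.0 258.0; 189 255.0 258.0; 190 255.0 257.0; 191 255.0 257.0; 192 255.0 257.0; 193 254.0 257.0; 194 254.0 257.0; 195 254.0 256.0; 196 254.0 256.0; 197 254.0 256.0; 198 254.0 256.0; 199 253.0 256.0; 
bar (array([0.5572, 0.0213]), 53.4, 10.6, -11.97) tip [0.53193296 0.02118666 0.153     ]
knob 224 (658.680419921875, 8.955327033996582) 30.189626693725586
gear 269 ((672.3180541992188, 65.55519104003906), 36.519195556640625)
gear 374 ((647.8033447265625, -52.79830551147461), 39.482643127441406)
[278. 167.] [293. 181.]
scene knob at z .298 [[0.66418995 0.00819324 0.298     ]]
```

```bash
cat >>v.py <<'E'
def down(yaw):return (R.from_euler('z',yaw)*R.from_euler('x',np.pi)).as_quat()
K=np.array([.662,.0085]); MY=np.radians(-11.9); BY=np.radians(-18.65)
E
python3 - <<'E'
from v import *
from bench import manip
for z in(.282,.40):
  for d in range(-180,181,30):
    q=manip.solve_ik([*K,z],down(np.radians(d))); print(z,d,None if q is None else np.round(q,2))
for p,y in(([.566,.0193,.147],MY),([.459,.042,.147],MY),([.467,.34,.037],BY)):
    print(np.round(manip.solve_ik(p,down(y)),2))
E
```

```text
0.282 -180 [ 0.55  0.61 -0.94  1.44  0.5   1.34  1.16]
0.282 -150 [ 0.7   0.8  -1.3   1.44  0.77  1.47  1.5 ]
0.282 -120 [ 0.7   0.8  -1.3   1.44  0.77  1.47  2.03]
0.282 -90 [ 0.7   0.8  -1.3   1.44  0.77  1.47  2.55]
0.282 -60 [-0.65  0.59  0.91  1.49 -0.47  1.3  -2.31]
0.282 -30 [ 0.51  0.58 -0.86  1.44  0.44  1.32 -2.47]
0.282 0 [ 0.6   0.65 -1.03  1.44  0.56  1.36 -2.03]
0.282 30 [ 0.59  0.64 -1.02  1.44  0.55  1.36 -1.5 ]
0.282 60 [ 0.58  0.64 -1.    1.44  0.54  1.35 -0.97]
0.282 90 [ 0.59  0.64 -1.01  1.44  0.54  1.36 -0.45]
0.282 120 [ 0.59  0.64 -1.    1.44  0.54  1.36  0.08]
0.282 150 [ 0.58  0.63 -0.99  1.44  0.53  1.35  0.61]
0.282 180 [ 0.55  0.61 -0.94  1.44  0.5   1.34  1.16]
0.4 -180 [ 0.66  0.69 -1.3   1.26  0.67  1.65  1.07]
0.4 -150 [ 0.66  0.69 -1.3   1.26  0.67  1.65  1.59]
0.4 -120 [ 0.66  0.69 -1.3   1.26  0.67  1.65  2.11]
0.4 -90 [ 0.69  0.79 -1.47  1.26  0.8   1.72  2.56]
0.4 -60 [-0.62  0.51  0.91  1.31 -0.39  1.51 -2.38]
0.4 -30 [ 0.56  0.56 -1.01  1.26  0.47  1.56 -2.47]
0.4 0 [ 0.65  0.67 -1.25  1.26  0.63  1.63 -2.05]
0.4 30 [ 0.61  0.61 -1.14  1.26  0.55  1.59 -1.48]
0.4 60 [ 0.62  0.62 -1.16  1.26  0.56  1.6  -0.96]
0.4 90 [ 0.63  0.64 -1.19  1.26  0.59  1.61 -0.46]
0.4 120 [ 0.65  0.66 -1.24  1.26  0.62  1.62  0.05]
0.4 150 [ 0.66  0.68 -1.28  1.26  0.65  1.64  0.55]
0.4 180 [ 0.66  0.69 -1.3   1.26  0.67  1.65  1.07]
[ 0.62  0.59 -0.93  1.82  0.56  1.01 -2.32]
[ 0.75  0.44 -1.07  2.07  0.5   0.91 -2.38]
[-0.69  0.59  0.01  1.87 -0.01  0.68 -2.56]
```

```bash
python3 - <<'E'
from v import *
from bench import manip,effector
a=np.radians(40)
p=manip.current_tool_pos(); manip.servo_line([p[0],p[1],.45],vel=.3)
manip.move_pose([*K,.42],down(a)); print(manip.current_clock(),np.round(manip.current_q(),2))
manip.servo_line([*K,.335],vel=.15)
cv2.imwrite("pics/ap.png",viewer.get_image("scene")[120:220,230:360,::-1].repeat(5,0).repeat(5,1))
manip.servo_line([*K,.282],vel=.08)
f0=manip.current_force();print("f free",np.round(f0,1))
effector.close(f_grip=5)
print(np.round(manip.current_tool_pos(),4),manip.current_finger_gap(),np.round(manip.current_force()-f0,2),np.round(manip.current_wrist_torque(),2),manip.current_gripper_force(),np.round(manip.current_q(),2),manip.current_clock())
E
```

```text
3.7833 [ 0.65  0.67 -1.28  1.22  0.65  1.68 -1.36]
f free [0.3 0.9 0.3]
[0.6624 0.008  0.2821] 0.05513451330717784 [ 1.83 -1.83 -0.28] [-0.3  -0.34  0.01] 5.000032559037209 [ 0.68  0.76 -1.24  1.44  0.72  1.44 -1.43] 6.0333
```

View pics/ap.png

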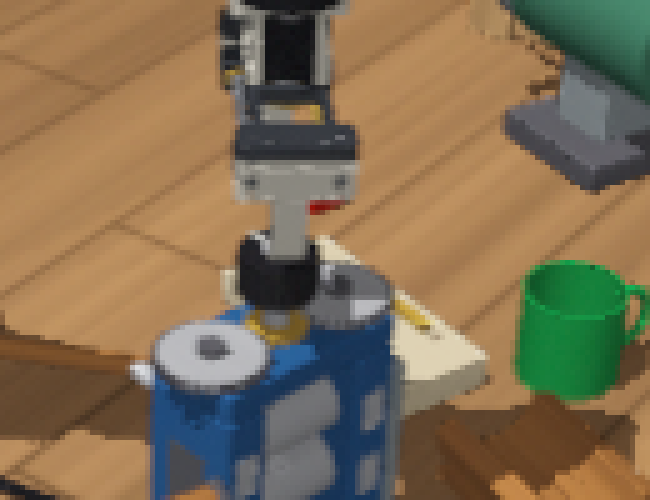

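The hand straddles the knob and the gap reads 55 mm, as expected, so I'll twist it firmly.

```bash
python3 - <<'E'
from v import *
from bench import manip,effector
manip.servo_line([K[0]+.001,K[1]-.001,.282],vel=.02)
effector.close(f_grip=60)
q=np.array(manip.current_q());q0=q[6]
def rep():print(round(manip.current_q()[6]-q0,2),np.round(manip.current_tool_pos(),4),round(manip.current_finger_gap(),4),np.round(manip.current_force(),1),np.round(manip.current_wrist_torque(),2),round(manip.current_clock(),2))
rep()
for d in(.1,.2,.35,.5,.65,.8):
    q[6]=q0+d;manip.movej(q);rep()
cv2.imwrite("pics/tw.png",viewer.get_image("top")[120:220,200:330,::-1].repeat(5,0).repeat(5,1))
E
```

```text
0.0 [0.6625 0.008  0.2821] 0.0544 [-4.2  0.4  2.7] [ 0.16  0.82 -0.01] 6.5
0.1 [0.6626 0.0079 0.2821] 0.0541 [-1.   1.4  1.9] [-0.19  0.17 -0.49] 6.75
0.2 [0.6625 0.0078 0.282 ] 0.0543 [-1.9  0.6  0.3] [-0.08  0.23 -0.6 ] 7.0
0.34 [0.6624 0.0074 0.282 ] 0.0542 [-2.5  0.   1.5] [-0.05  0.63 -0.83] 7.27
0.49 [0.6625 0.0068 0.2819] 0.0542 [-3.  -2.   1.5] [-1.31  0.35 -0.69] 7.53
0.64 [0.6625 0.0065 0.2818] 0.054 [ 0.2 -6.9  0.9] [-0.77  0.77  0.94] 7.8
0.79 [0.6629 0.0065 0.2819] 0.0543 [-0.4 -5.4  0.2] [-1.21  0.13  0.3 ] 8.07
```

```bash
python3 - <<'E'
from v import *
from bench import manip,effector
q=np.array(manip.current_q());q0=q[6]
for e in np.linspace(q0,2.42,9)[1:]:
    q[6]=e;manip.movej(q);print(round(manip.current_q()[6],2),np.round(manip.current_tool_pos(),4),np.round(manip.current_force(),1),np.round(manip.current_wrist_torque(),2),round(manip.current_clock(),2))
effector.open_jaws();manip.servo_line([*manip.current_tool_pos()[:2],.36],vel=.15)
q[:]=manip.current_q();q[6]=.9;manip.movej(q)
p=manip.current_tool_pos();manip.servo_line([.5,.03,.36],vel=.3)
t=viewer.get_image("top")[:,:,::-1];cv2.imwrite("pics/t2.png",t);cv2.imwrite("pics/s2.png",viewer.get_image("scene")[:,:,::-1])
s=cv2.imread("pics/s2.png")
cv2.imwrite("pics/c2.png",np.hstack([t[120:230,220:300].repeat(5,0).repeat(5,1),s[155:265,245:325].repeat(5,0).repeat(5,1)]));print(manip.current_clock())
E
```

```text
-0.26 [0.6636 0.0065 0.2819] [ 2.9 -1.1 -1.9] [-0.51 -0.78  0.  ] 8.57
0.12 [0.6643 0.0069 0.2819] [ 6.1 -0.7 -2.9] [-0.31 -1.42  0.02] 9.02
0.5 [0.6648 0.0075 0.2819] [ 8.1  0.2 -5.2] [-0.1  -1.85  0.04] 9.47
0.89 [0.665  0.0083 0.2819] [ 9.   2.  -6.2] [ 0.29 -2.17  0.04] 9.92
1.27 [0.665 0.009 0.282] [ 9.4  2.8 -5.9] [ 0.58 -2.19  0.  ] 10.37
1.65 [0.6646 0.0098 0.282 ] [ 8.4  4.7 -6. ] [ 0.92 -1.99 -0.01] 10.82
2.03 [0.6641 0.0102 0.282 ] [ 6.7  5.6 -5.2] [ 1.13 -1.52  0.02] 11.27
2.41 [0.6633 0.0105 0.282 ] [ 4.4  5.4 -4.4] [ 1.25 -0.95  0.02] 11.72
15.3667
```

View pics/c2.png

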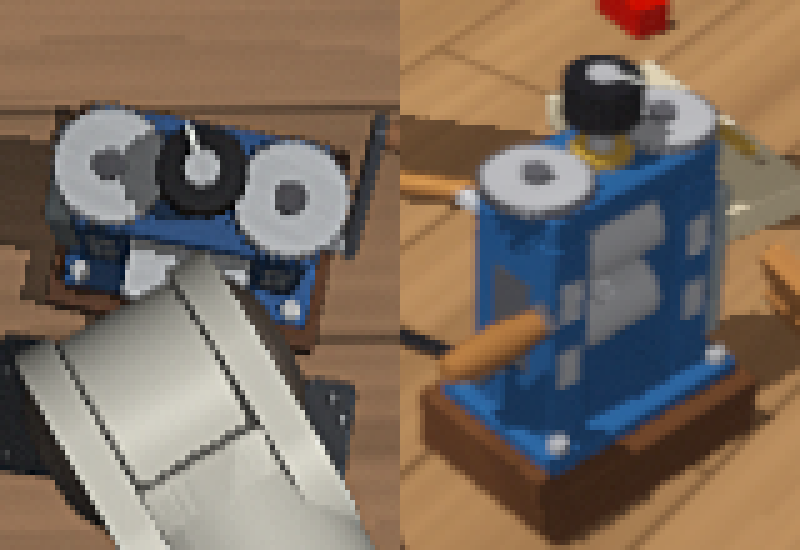

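Pointer in the top crop has turned from pointing down to (190,125), up and left of the hub. That is about 210° anticlockwise, so the rolls are open. Next I'll grip the bar with the fingertips and draw it out.

```bash
python3 - <<'E'
from v import *
from bench import manip,effector
d=np.array([np.cos(MY),np.sin(MY)]);g=np.array([.5294,.0272])+.038*d
def rep(s):print(s,np.round(manip.current_tool_pos(),4),round(manip.current_finger_gap(),4),np.round(manip.current_force(),1),np.round(manip.current_wrist_torque(),2),round(manip.current_gripper_force(),1),round(manip.current_clock(),2))
manip.move_pose([*g,.27],down(MY+np.pi));rep('above')
manip.servo_line([*g,.1465],vel=.12);rep('down')
effector.close(f_grip=45);rep('closed')
if .009<manip.current_finger_gap()<.016:
    manip.servo_line([*(g-.02*d),.1465],vel=.05);rep('pull20')
    manip.servo_line([*(g-.115*d),.1465],vel=.1);rep('pulled')
s=viewer.get_image("scene")[:,:,::-1];t=viewer.get_image("top")[:,:,::-1]
cv2.imwrite("pics/c3.png",np.hstack([t[130:240,210:290].repeat(5,0).repeat(5,1),s[150:260,195:275].repeat(5,0).repeat(5,1)]))
E
```

```text
above [0.5664 0.0211 0.27  ] 0.0918 [-0.6  1.   0.8] [ 0.13 -0.15 -0.01] 0.0 15.89
down [0.5672 0.0196 0.1473] 0.0921 [-0.5 -0.2 -0.3] [ 0.08 -0.11 -0.  ] 0.0 17.07
closed [0.5665 0.0194 0.1465] 0.0117 [-0.1 -0.4 -0.5] [ 0.09 -0.11  0.  ] 45.0 18.3
pull20 [0.5464 0.0235 0.1465] 0.0112 [-0.8  0.2 -0.9] [0.16 0.03 0.07] 45.0 18.85
pulled [0.4548 0.0429 0.1466] 0.0112 [ 0.1 -0.1 -1.7] [ 0.11 -0.1  -0.01] 45.0 19.95
```

View pics/c3.png

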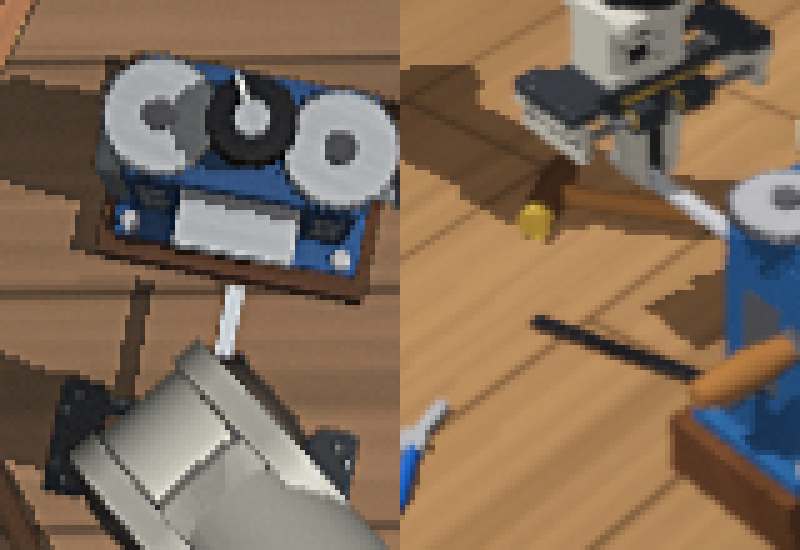

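The bar is out of the rolls with its nose at about (257,187), well gripped and roughly level. Now I'll check the nose position and carry the bar over the brick.

```bash
cat >>v.py <<'E'
BC=np.array([.514,.3421]);bx=np.array([np.cos(BY),np.sin(BY)]);by=np.array([-bx[1],bx[0]])
G=BC-.050*bx-.019*by
E
python3 - <<'E'
from v import *
from bench import manip,effector
d=np.array([np.cos(MY),np.sin(MY)])
p=manip.current_tool_pos();print("nose expected",p[:2]+.122*d,"seen",plane("top",[[257,186.5]],.151))
manip.servo_line([p[0],p[1],.23],vel=.12)
manip.servo_line([*G,.20],ori=down(BY+np.pi),vel=.2)
manip.servo_line([*G,.07],vel=.12);manip.sleep(.3)
print(np.round(manip.current_tool_pos(),4),G,np.round(manip.current_force(),1),manip.current_finger_gap(),manip.current_clock())
s=viewer.get_image("scene")[:,:,::-1];t=viewer.get_image("top")[:,:,::-1]
cv2.imwrite("pics/c4.png",np.hstack([t[160:260,135:215].repeat(5,0).repeat(5,1),s[120:220,270:350].repeat(5,0).repeat(5,1)]))
E
```

```text
nose expected [0.57409998 0.01789345] seen [[0.57455277 0.01727986 0.151     ]]
[0.4608 0.3402 0.0704] [0.46054958 0.34008701] [-0.  -0.1 -1.8] 0.011383949193773512 24.075
```

View pics/c4.png

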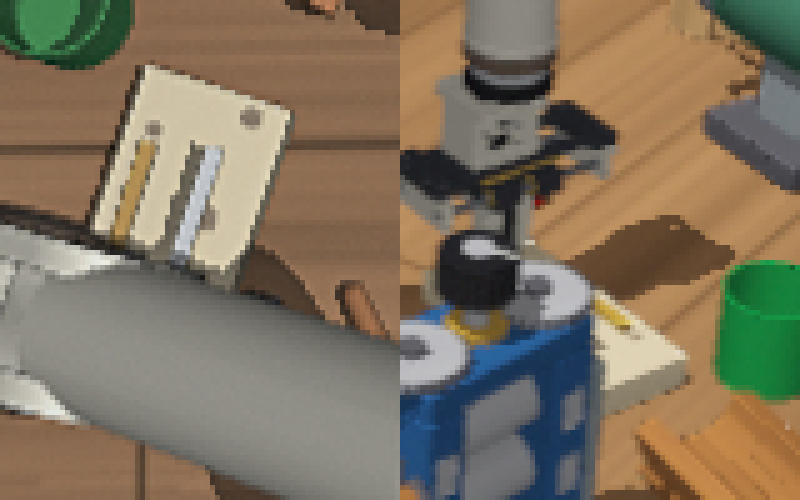

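The bar is above the brick and parallel to it, to the right of the offcut (gap about 35 px in the 5× crop). I'll lower it until it touches, then release.

```bash
python3 - <<'E'
from v import *
from bench import manip,effector
manip.servo_line([*G,.040],vel=.06);f0=manip.current_force()[2]
z=.040
while z>.0318:
    z-=.0007;manip.servo_line([*G,z],vel=.02);f=manip.current_force()[2]-f0
    print(round(z,4),round(manip.current_tool_pos()[2],4),round(f,1))
    if f>5:break
print(manip.current_clock());effector.open_jaws();manip.sleep(.2)
manip.servo_line([*G,.15],vel=.12)
q=np.array(manip.current_q());manip.servo_line([.42,.05,.3],vel=.3)
s=viewer.get_image("scene")[:,:,::-1];t=viewer.get_image("top")[:,:,::-1];cv2.imwrite("pics/t5.png",t)
cv2.imwrite("pics/c5.png",np.hstack([t[160:260,135:215].repeat(5,0).repeat(5,1),s[120:220,270:350].repeat(5,0).repeat(5,1)]))
b=t.astype(int);m=big(roi((b[...,0]>170)&(b[...,0]-b[...,2]>-12),150,170,200,240))
c,w,h,a=rect(plane("top",pts(m),.040));print(c,w,h,a,"brick xy",(c-BC)@bx,(c-BC)@by,manip.current_clock())
H=cv2.cvtColor(t,cv2.COLOR_BGR2HSV).astype(int);of=big(roi((H[...,0]>12)&(H[...,0]<30)&(H[...,1]>100)&(H[...,2]>120),153,180,170,212)); print("offcut",rect(plane("top",pts(of),.040)))
E
```

```text
0.0393 0.0396 0.7
0.0386 0.0387 0.2
0.0379 0.0378 1.8
0.0372 0.0371 0.6
0.0365 0.0364 1.4
0.0358 0.0358 -0.4
0.0351 0.035 0.7
0.0344 0.0344 0.9
0.0337 0.0337 1.3
0.033 0.0335 5.8
27.325
[0.5661 0.3037] 18.5 9.3 -18.36 brick xy 0.06164400644609796 -0.019722739902798388 32.1
offcut (array([0.5972, 0.3865]), 29.4, 22.0, -0.64)
```

View pics/c5.png

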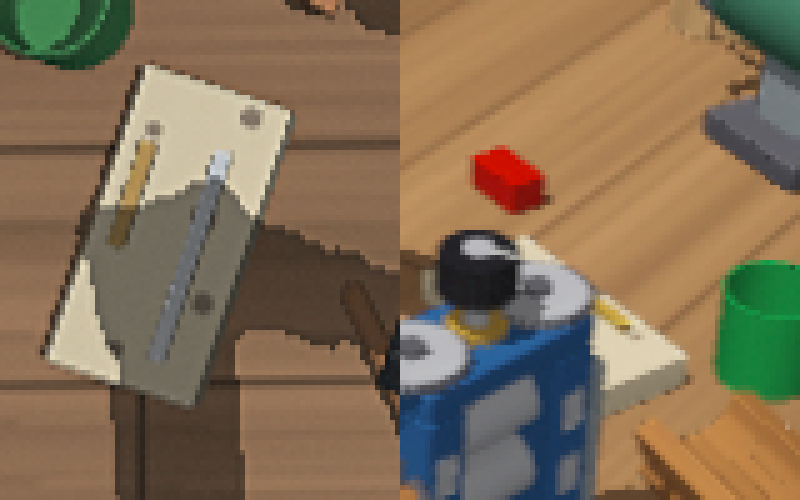

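The bar lies flat along the brick, from about (179,190) to (167,232) in the top view, clear of the offcut, which hasn't moved. The arm's shadow spoiled the mask readings, so I'll check the end points and then hand in.

```bash
python3 - <<'E'
from v import *
from bench import manip
P=plane("top",[[179.2,190],[166.3,231.8]],.040)[:,:2];c=P.mean(0)-BC;d=P[0]-P[1]
x,y,a=c@bx,c@by,np.arctan2(d@by,d@bx);print(x,y,a,np.linalg.norm(d))
if abs(x)<.03 and -.04<y<.005 and abs(a)<.15: print(manip.hand_in())
E
```

```text
-0.009331786256489357 -0.021414106288539392 0.0279902489388267 0.15872176869359977
the job is handed in; nothing more can be done
None
```

The job is handed in: I broke the knob loose and wound it back about 210°, then laid the bar flat along the brick, clear of the offcut; the final pictures agree, but the judge's verdict was not shown.

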